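# Set the framing gauge to its mark with the knurled wheel and lock it

### The arm

A 6-joint arm with a two-finger parallel gripper is mounted at the origin on a cart in front of the work surface, level with it; the furniture and walls round the work are solid. World frame = base frame: x ahead of the robot, y to its left, z up, the work surface at z = 0. Lengths are in m, angles in degrees, forces in N, time in s.
With the tool pointing down it reaches from about 0.35 to 0.775 m from the base axis. Payload 7.3 kg.
Tool frame: the origin (TCP) lies on the centre line of the jaws, within the pads' length; the fingertips stand 17 mm ahead of it and the grasp point (between the pads) lies 2 mm behind it; z points along the fingers, y is the direction in which the jaws open and shut (so a half turn about z gives the same grasp; the last joint's range is limited). The gripper opens to 92 mm and grips with 3 to 60 N. Pads are 19 mm wide; open, the fingers measure 130 mm over their backs; the gripper's body (75 mm by 190 mm) begins 47 mm behind the grasp point.
Start: joints at [-84.97, 19.595, 87.324, -0, 73.075, -8.365], TCP at [0.122, -0.511, 0.244] pointing down, gripper open.
Joint ranges: [-145.02, 145.02], [-44.19, 115.74], [2.07, 154.8], [-57.11, 237.11], [16.16, 152.29], [-177.93, 177.93]. Speed limits (degrees/s): [147.25, 147.25, 180, 180, 180, 180].

### API

Orientations are given as a 3x3 rotation matrix whose columns are the frame's x, y, z axes.
In Python, from station import env, vision, finish_job gives the robot as it stands.
- The arm moves only by the shell command python3 -m pendant 'ROWS'. ROWS is JSON, a list of rows, each a list of 7 numbers: the turn, a rotation vector about the world's x, y, z in rad, then the shift along the world's x, y, z in m, then the finger opening in m, from 0 to 0.0918. In form: [[ax, ay, az, tx, ty, tz, gripper], ...]. A call has 1 to 12 rows; each row is the pose to reach, as a shift and turn from the pose commanded when the call began; what a row does not reach only later rows make up. A row lasts 1/8 s, in which the tool goes at most 62.5 mm and 10.7 degrees, less where a joint would pass 70% of its speed; a pose out of reach is approached as far as the arm can. A call with a gripper value outside its range is refused whole. The fingers move at their own pace and stop on an object; the grip force is fixed at half the most. Time passes only in rows, so rows that repeat a pose let the fingers close. It gives the time, the measured TCP pose, the force and the opening at its end, in the units of the state.
- env.get_obs(): the state, without advancing time (a new reading comes with each control period).
- vision.grab_frame(name): name is "scene" or "top" or "wrist"; returns (picture, depth): 420x560x3 uint8, red, green, blue; 420x560 float32, m along the optical axis (not along the pixel's ray), 0 where there is no reading.
- vision.calibration(name): a dict with "fx", "fy", "cx", "cy" (pixels), "camera_from_world" (4x4, takes a point from world to camera coordinates). Camera axes: x right, y up, looking along -z (the intrinsics and any distortion apply to the point x, -y, -z); pixel columns grow to the right and rows downward; lengths in m; the calibration is good to about 2 mm. A picture is of the moment at which its call begins: read the wrist's pose just before it. calibration takes no time and is no camera call; for the wrist camera it gives the pose at the moment of the call.
- finish_job(): hands the job in, once; it reports no verdict.
The state is a dict: "t": time; "joints": joint angles; "joint_velocities": joint speeds; "tau": joint torques, N m; "eef_pos": TCP position; "tcp_rot": TCP orientation; "ft_force": force on the tool from outside, world axes, zero at the start; "wrist_torque": the same for the moment, N m; "grip_width": finger opening in m.
Only numpy, scipy, OpenCV 4.12 (cv2) and the standard library are available. Lean on these libraries where they do the work, as an engineer would, in place of code of your own. Each camera call takes 0.05 s, during which the arm holds its last target.

### The job

Set the framing gauge: with a fingertip, roll its knurled wheel by strokes over the crown until the sliding fence has closed the gap so far that its thin index fin stands opposite the gauge mark, within the width of the mark's pointer. Then press the raised end of the rocker lock fully down, and take the hand away. Work only by touching the wheel and the lock: do not push the fence or the gauge mark directly, and leave the other things on the table where they are, none of them lifted.

Things in the scene. Friction and masses are not known exactly. Their poses are not given: they have to be found in the camera images.
- gauge: Framing gauge fixed to the table: wooden bed 110 (x) by 360 (y) by 16 mm, own y -190 to +170. Origin: at table height, frame turned about z with the gauge. Along its y from the -y end: rocker lock (y -155), knurled wheel (-60), sliding fence (94 mm wide, top 57 mm high), fixed stop (steel face at +139, top 50 high). Highest point: the wheel's crown, 77 mm above the table.
- knurled_wheel: Steel knurled wheel, 70 mm diameter, 50 mm wide, axle along the gauge's x. Origin: its centre, at gauge (0, -60, 42) mm; frame turns with the wheel. Only the crown is free, between two aluminium cheeks just outside its width (tops 71 mm above the table, 40 mm long in y). Turns about 3.9 rad in all and starts at the fully open end.
- wheel_crown (a point): Top of the wheel's crown, 77 mm above the table; fixed, axes as the gauge. Rolling the crown to +y (toward the fence) closes the gap: the fence moves +y 16 mm per radian, i.e. per 35 mm of fingertip stroke along the rim; rolling back reopens it. Needs about 1 N along the rim: a press of 3 to 8 N drives it by friction, about a fifth lost to slip. No spring, stays where left.
- sliding_fence: Sliding fence, a wooden block with a steel face toward the fixed stop, geared to the wheel; moves along the gauge's y only. Origin: on its +y face, at gauge x 0, 20 mm above the table; that face starts at gauge y +20 mm and can move 62 mm toward the stop.
- fence_index (a point): Top of the sliding fence's 2 mm thick index fin at the fence's front (robot) side, 37 mm above the table, in line with the fence's +y face, at gauge x -46 mm; moves with the fence. Axes as the gauge.
- gauge_mark (a point): Middle of the top of the gauge mark: a 6 mm wide upright pointer on a rider on the bed's front edge, at gauge x -59 mm, 37 mm above the table. Starts 16 to 45 mm on the +y side of the index fin. Axes as the gauge: the setting is right when fence_index has y = 0 in this frame, tolerance 3 mm either way. It can be shoved along but must be left where it is.
- lock_rocker (a joint): Tilt of the rocker lock: black plate 34 (x) by 50 mm (y) at gauge (0, -155), pivoting about the gauge's x at its middle, 36 mm above the table. 0 rad: open, the ridged -y end (away from the wheel) raised. 0.30 rad: locked, that end fully down. Takes 2 to 3 N straight down at the raised end; no spring, stays. Locking does not move the fence.
- rocker_pad (a point): Point to press: on the rocker's upper face 18 mm from the pivot at the raised (-y) end, at gauge (0, -173); about 43 mm above the table when open, about 5 mm lower when locked.
- ink_bottle: square black ink bottle, 44x44x57 mm, bystander; origin under its centre
- glue_stick: upright glue stick, 26 mm across, 89 mm high, bystander; origin under its centre
- eraser: eraser lying flat, 23x60x13 mm, bystander; origin under its centre
- bulldog_clip: metal bulldog clip standing with its wire loops up, 23x40x35 mm, bystander; origin under its centre
- tape_roll: roll of tape lying flat, 90 mm across, 48 mm high, bystander; origin under its centre
- ochre_ink: round brown ink bottle with a white cap, 43 mm across, 60 mm high, bystander; origin under its centre

How it is judged:
By the outcome, as a careful person would: the job done as asked, in the order asked, and still so for the second after the job is handed in, with the robot touching nothing.
It also fails if it takes over 64 s, if anything falls off the work surface, if the arm or the gripper's body presses on something with over 40 N, if the wrist force passes 120 N, or if a joint passes its speed limit or range.

## Working session

There is one attempt and no reset: what is moved stays moved. The work goes in short steps, Python scripts to look and compute and a shell command to move; the robot and the scene stay as the last step left them, time stands still between calls to the robot, and variables do not carry over. Pictures are saved under pics/ and viewed, and the job is handed in when it is done.

```bash
mkdir -p pics; ls; python3 - <<'E'
from station import env, vision
import cv2, numpy as np, pickle
o=env.get_obs(); print(o)
for n in ["scene","top"]:
    p,d=vision.grab_frame(n); c=vision.calibration(n)
    pickle.dump((p,d,c),open(f"{n}0.pkl","wb"))
    cv2.imwrite(f"pics/{n}0.png",p[:,:,::-1]); print(n,c)
E
```

```text
pics
{'t': 0.0, 'joints': array([-8.49690358e+01,  1.96365608e+01,  8.73779577e+01,  2.61397241e-04,
        7.30752992e+01, -8.36514308e+00]), 'joint_velocities': array([ 0.01410968, -0.00333278,  0.04234561, -0.08689582,  0.078376  ,
        0.06174786]), 'tau': array([-1.67695100e-03, -4.31242025e+01, -2.44223410e+01,  7.15413317e-02,
        5.57461591e-02, -1.24529652e-04]), 'eef_pos': array([ 0.12162166, -0.51031698,  0.2430394 ]), 'tcp_rot': array([[ 9.72791945e-01,  2.31680414e-01, -1.33122747e-04],
       [ 2.31680336e-01, -9.72790719e-01,  1.56195829e-03],
       [ 2.32374570e-04, -1.55030236e-03, -9.99998771e-01]]), 'ft_force': array([-0.11273804,  0.13848282, -0.23901905]), 'wrist_torque': array([ 0.01853428, -0.01299746, -0.02296587]), 'grip_width': 0.09169820930952048}
scene {'fx': 504.8611415127629, 'fy': 504.8611415127629, 'cx': 273.6840960973375, 'cy': 207.4092598456779, 'camera_from_world': array([[-0.73576391, -0.6769582 ,  0.01946941,  0.42015001],
       [ 0.51136724, -0.53648075,  0.67133594, -0.35735066],
       [-0.4440214 ,  0.50390078,  0.74089743, -0.92529746],
       [ 0.        ,  0.        ,  0.        ,  1.        ]])}
top {'fx': 497.2538568438044, 'fy': 497.2538568438044, 'cx': 280.5942604577243, 'cy': 207.683703058089, 'camera_from_world': array([[ 1.39580033e-04, -9.99988900e-01, -4.70961277e-03,
        -2.81934081e-02],
       [ 9.78721752e-01, -8.29765882e-04,  2.05190264e-01,
        -6.10132988e-01],
       [-2.05191894e-01, -4.63804092e-03,  9.78710772e-01,
        -1.11220684e+00],
       [ 0.00000000e+00,  0.00000000e+00,  0.00000000e+00,
         1.00000000e+00]])}
```

View pics/scene0.png

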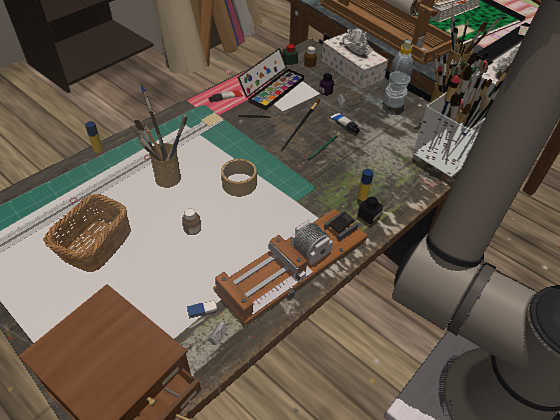

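View pics/top0.png

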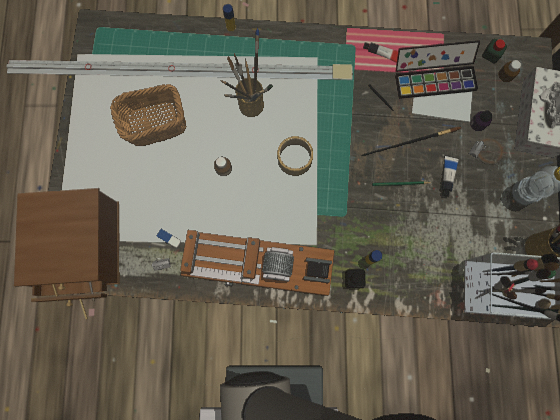

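The top view shows the gauge at about (180–334, 230–292), with the lock at the right (317,269) and the wheel at (278,263). The ink bottle (354,278) and glue stick (375,257) stand close to the lock end. I'll enlarge both views.

```bash
python3 - <<'E'
import pickle,cv2
p,d,c=pickle.load(open("top0.pkl","rb"))
cv2.imwrite("pics/top0z.png",cv2.resize(p[222:302,170:400,::-1],None,fx=3.4,fy=3.4,interpolation=cv2.INTER_CUBIC))
p,d,c=pickle.load(open("scene0.pkl","rb"))
cv2.imwrite("pics/scene0z.png",cv2.resize(p[160:350,180:400,::-1],None,fx=3.1,fy=3.1,interpolation=cv2.INTER_CUBIC))
E
```

```text
(no output)
```

View pics/top0z.png

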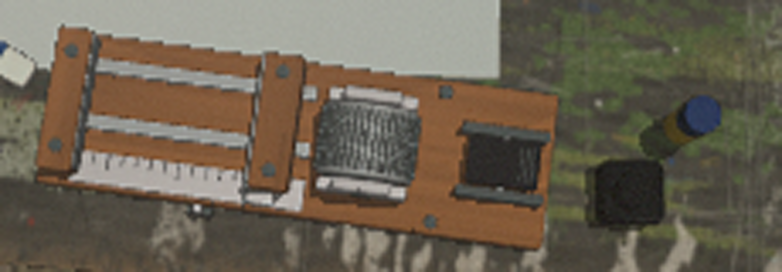

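View pics/scene0z.png

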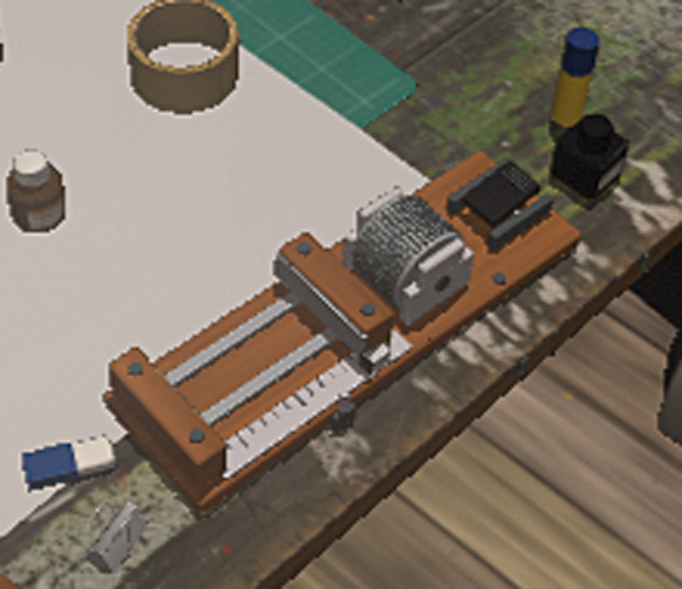

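```bash
cat > h.py <<'E'
import numpy as np, cv2, pickle
def ray(c,uv,z):
    M=np.array(c["camera_from_world"]);R=M[:3,:3];t=M[:3,3]
    d=np.array([(uv[0]-c["cx"])/c["fx"],-(uv[1]-c["cy"])/c["fy"],-1.]); o=-R.T@t; w=R.T@d
    return o+w*(z-o[2])/w[2]
def proj(c,P):
    P=np.atleast_2d(P); M=np.array(c["camera_from_world"]); q=P@M[:3,:3].T+M[:3,3]
    return np.c_[c["cx"]+c["fx"]*q[:,0]/-q[:,2], c["cy"]-c["fy"]*q[:,1]/-q[:,2]]
def cloud(d,c):
    v,u=np.mgrid[:d.shape[0],:d.shape[1]]
    q=np.stack([(u-c["cx"])/c["fx"]*d,-(v-c["cy"])/c["fy"]*d,-d],-1)
    M=np.array(c["camera_from_world"]); return (q-M[:3,3])@M[:3,:3]
E
python3 - <<'E'
from h import *
p,d,c=pickle.load(open("top0.pkl","rb"))
f=lambda X,Y,z:ray(c,(170+X/3.4-.5+.15,222+Y/3.4-.5+.15),z)
for n,X,Y,z in [("BR",540,248,.016),("TR",557,96,.016),("BL",36,182,.016),("stopTL",58,26,.05),("stopTR",101,38,.05),("stopBR",76,178,.05),("mark",200,207,.037)]:
    print(n,f(X,Y,z).round(4))
P=cloud(d,c)
# depth: crown & wheel
for n,X,Y in [("wheel",368,135),("lock",500,163),("stop",65,100),("fence",275,120),("bed",430,190),("table",520,260),("bottle",630,190),("glue",703,115),("mark",200,210)]:
    u,v=int(170+X/3.4),int(222+Y/3.4); print(n,u,v,P[v,u].round(4))
E
```

```text
BR [ 0.4092 -0.1418  0.016 ]
TR [ 0.5157 -0.156   0.016 ]
BL [0.4551 0.2121 0.016 ]
stopTL [0.5607 0.1943 0.05  ]
stopTR [0.5522 0.164  0.05  ]
stopBR [0.4553 0.1779 0.05  ]
mark [0.4364 0.0939 0.037 ]
wheel 278 261 [ 0.4829 -0.0226  0.0759]
lock 317 269 [ 0.4675 -0.1137  0.0426]
stop 189 251 [0.5094 0.1874 0.0473]
fence 250 257 [0.494  0.0428 0.0578]
bed 296 277 [ 0.4506 -0.065   0.0178]
table 322 298 [ 0.4016 -0.1273  0.004 ]
bottle 355 277 [ 0.448  -0.2003  0.0555]
glue 376 255 [ 0.4953 -0.2448  0.0876]
mark 228 283 [0.4354 0.0952 0.0353]
```

```bash
cat >> h.py <<'E'
def G(pose,P):
    x,y,a=pose; P=np.atleast_2d(P).astype(float)/1000
    return np.c_[x+np.cos(a)*P[:,0]-np.sin(a)*P[:,1], y+np.sin(a)*P[:,0]+np.cos(a)*P[:,1], P[:,2]]
def overlay(img,c,pose,box,k,fn,fy=20,my=None):
    u0,u1,v0,v1=box; im=cv2.resize(np.ascontiguousarray(img[v0:v1,u0:u1,::-1]),None,fx=k,fy=k,interpolation=cv2.INTER_CUBIC)
    L=[[(-55,-190,16),(55,-190,16),(55,170,16),(-55,170,16)],[(-25,-60,77),(25,-60,77)],[(-47,139,50),(47,139,50)],[(-47,fy,57),(47,fy,57)],[(-17,-180,43),(17,-180,43)],[(-17,-130,36),(17,-130,36)]]
    if my is not None: L.append([(-59,my,37),(-59,my,20)])
    for l in L:
        q=((proj(c,G(pose,l))-[u0,v0]+.5)*k-.5).round().astype(int); cv2.polylines(im,[q.reshape(-1,1,2)],len(l)>2,(0,255,0),1)
    cv2.imwrite(fn,im)
E
python3 - <<'E'
from h import *
pose=(.488,.0395,-np.radians(7.4))
for n,b in [("top",(170,400,222,302)),("scene",(180,400,160,350))]:
    p,d,c=pickle.load(open(n+"0.pkl","rb")); overlay(p,c,pose,b,3.4 if n=="top" else 3.1,f"pics/{n}0ov.png",my=47)
E
```

```text
(no output)
```

View pics/top0ov.png

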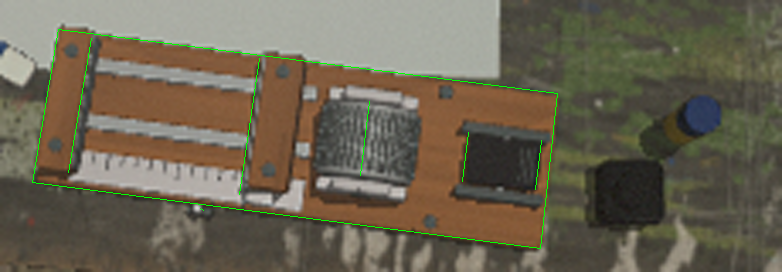

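View pics/scene0ov.png

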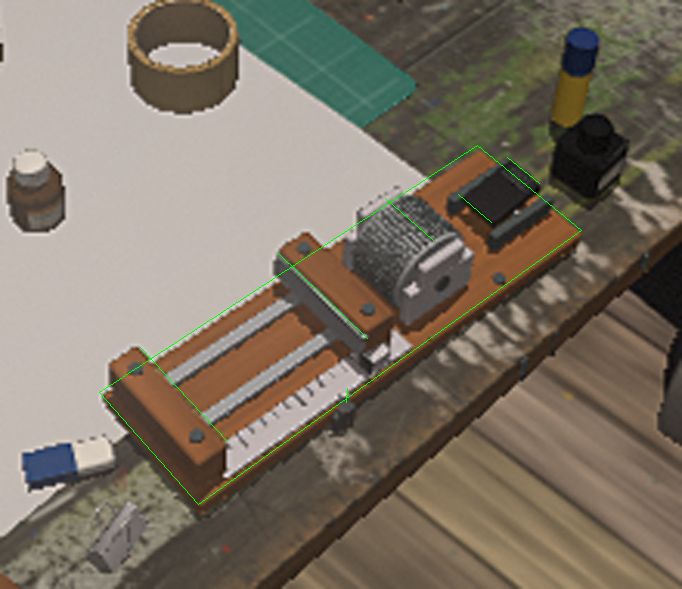

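The model overlay agrees with both views to about 3 mm. Next I close the fingers and go high above the wheel.

```bash
python3 -m pendant '[[0,0,0,0.01,0.05,0.01,0],[0,0,-0.05,0.04,0.1,0.01,0],[0,0,-0.1,0.08,0.15,0.01,0],[0,0,-0.15,0.12,0.2,0.01,0],[0,0,-0.2,0.16,0.25,0.01,0],[0,0,-0.25,0.2,0.3,0.01,0],[0,0,-0.3,0.24,0.35,0,0],[0,0,-0.36,0.28,0.4,0,0],[0,0,-0.363,0.32,0.45,0,0],[0,0,-0.363,0.358,0.49,0,0],[0,0,-0.363,0.358,0.49,0,0],[0,0,-0.363,0.358,0.49,0,0]]'
python3 - <<'E'
from station import env, vision
import cv2,pickle
o=env.get_obs(); print(o['t'],o['eef_pos'],o['tcp_rot'],o['grip_width'])
c=vision.calibration("wrist");p,d=vision.grab_frame("wrist")
pickle.dump((p,d,c),open("w1.pkl","wb")); cv2.imwrite("pics/w1.png",p[:,:,::-1])
p,d=vision.grab_frame("scene"); cv2.imwrite("pics/s1.png",p[:,:,::-1])
E
```

```text
t: 1.6
eef_pos: [0.4792, -0.0206, 0.2432]
tcp_rot: [[0.992, -0.128, -0.002], [-0.128, -0.992, -0.0], [-0.002, 0.0, -1.0]]
ft_force: [0.8, -1.0, -0.3]
grip_width: 0.0003
1.6 [ 0.47920519 -0.02057668  0.24317759] [[ 9.91822806e-01 -1.27612158e-01 -1.63046230e-03]
 [-1.27612617e-01 -9.91824071e-01 -1.80637692e-04]
 [-1.59408019e-03  3.87228144e-04 -9.99998654e-01]] 0.0003125974486743525
```

View pics/w1.png

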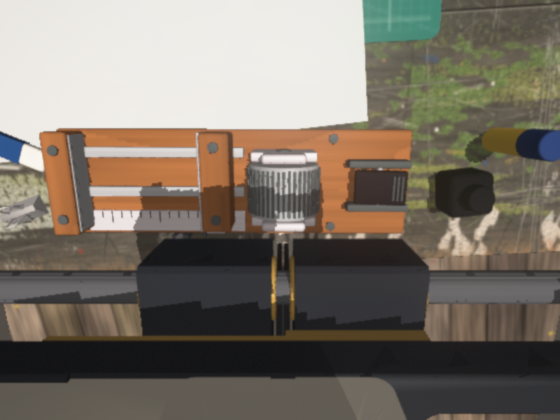

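View pics/s1.png

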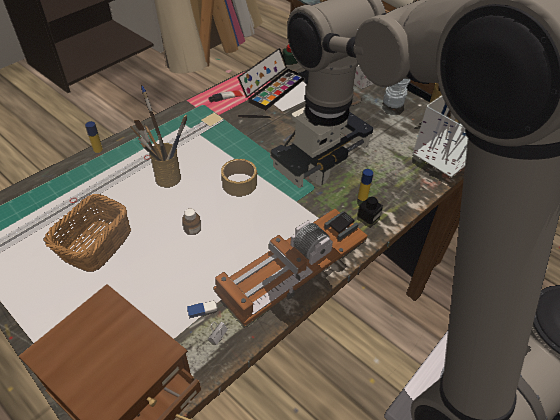

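```bash
python3 - <<'E'
from h import *
p,d,c=pickle.load(open("w1.pkl","rb"))
M=np.array(c["camera_from_world"]); print("cam",-M[:3,:3].T@M[:3,3], (M[:3,:3].T@[0,0,-1]).round(3))
t=np.array([.4792,-.0206,.2432]); 
print(proj(c,[t+[0,0,-.017],t,t+[0,0,.045]]).round(1))
P=cloud(d,c)
for v in (232,236,240,245,250,260,280,300):print(v,[tuple((1000*P[v,u]).round().astype(int)) for u in (200,262,270,276,283,290,298,350)])
cv2.imwrite("pics/w1z.png",cv2.resize(p[210:345,130:440,::-1],None,fx=2.5,fy=2.5,interpolation=cv2.INTER_CUBIC))
cv2.imwrite("pics/w1g.png",cv2.resize(p[180:260,20:300,::-1],None,fx=2.8,fy=2.8,interpolation=cv2.INTER_CUBIC))
E
```

```text
cam [ 0.5450355  -0.02904259  0.38465436] [-0.248  0.031 -0.968]
[[282.4 260.8]
 [282.4 276.3]
 [282.4 339.9]]
232 [(np.int64(436), np.int64(74), np.int64(16)), (np.int64(427), np.int64(8), np.int64(15)), (np.int64(426), np.int64(0), np.int64(15)), (np.int64(426), np.int64(-7), np.int64(16)), (np.int64(425), np.int64(-14), np.int64(16)), (np.int64(423), np.int64(-22), np.int64(15)), (np.int64(422), np.int64(-30), np.int64(15)), (np.int64(416), np.int64(-86), np.int64(17))]
236 [(np.int64(427), np.int64(80), np.int64(0)), (np.int64(418), np.int64(10), np.int64(2)), (np.int64(417), np.int64(1), np.int64(1)), (np.int64(416), np.int64(-5), np.int64(0)), (np.int64(415), np.int64(-13), np.int64(1)), (np.int64(414), np.int64(-21), np.int64(-1)), (np.int64(413), np.int64(-30), np.int64(0)), (np.int64(405), np.int64(-88), np.int64(0))]
240 [(np.int64(517), np.int64(-4), np.int64(298)), (np.int64(516), np.int64(-20), np.int64(299)), (np.int64(515), np.int64(-22), np.int64(299)), (np.int64(490), np.int64(-19), np.int64(227)), (np.int64(410), np.int64(-12), np.int64(1)), (np.int64(489), np.int64
[... 1316 characters left out ...]
4(513), np.int64(-21), np.int64(317)), (np.int64(513), np.int64(-22), np.int64(317)), (np.int64(509), np.int64(-23), np.int64(308)), (np.int64(509), np.int64(-25), np.int64(309)), (np.int64(510), np.int64(-26), np.int64(312)), (np.int64(512), np.int64(-28), np.int64(316)), (np.int64(510), np.int64(-39), np.int64(316))]
300 [(np.int64(510), np.int64(-7), np.int64(316)), (np.int64(508), np.int64(-20), np.int64(316)), (np.int64(508), np.int64(-22), np.int64(317)), (np.int64(505), np.int64(-22), np.int64(310)), (np.int64(504), np.int64(-24), np.int64(310)), (np.int64(506), np.int64(-26), np.int64(313)), (np.int64(507), np.int64(-28), np.int64(316)), (np.int64(506), np.int64(-38), np.int64(317))]
```

View pics/w1z.png

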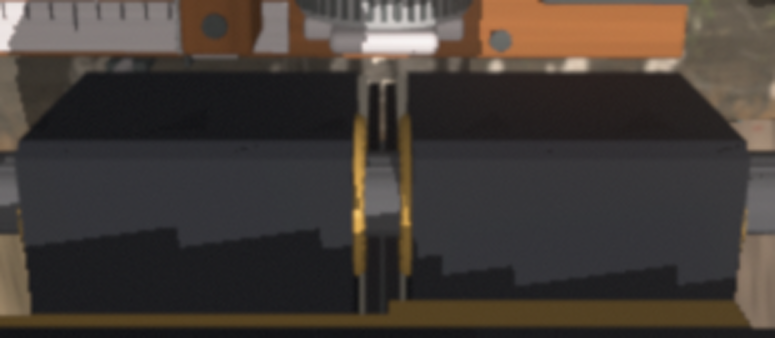

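View pics/w1g.png

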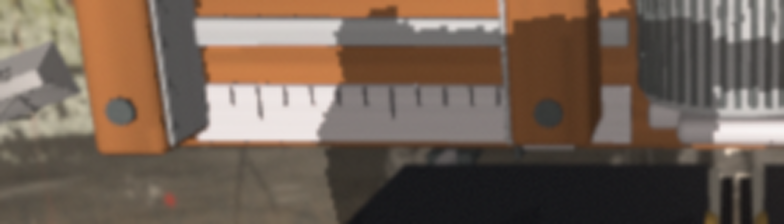

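```bash
python3 -c "
from station import env
print(env.get_obs()['joints'])"
```

```text
[-1.17396396e+01  1.48468118e+01  9.41489644e+01 -2.60933417e-02
  7.10499562e+01  8.57423273e+01]
```

```bash
python3 -m pendant '[[0,0,0.18,0,0.01,0,0],[0,0,0.36,0,0.02,0,0],[0,0,0.54,0,0.03,0,0],[0,0,0.72,0,0.04,0,0],[0,0,0.9,0,0.05,0,0],[0,0,1.08,0,0.06,0,0],[0,0,1.26,0,0.06,0,0],[0,0,1.44,0,0.06,0,0],[0,0,1.62,0,0.06,0,0],[0,0,1.8,0,0.06,0,0],[0,0,1.98,0,0.06,0,0],[0,0,2.16,0,0.06,0,0]]'
python3 -m pendant '[[0,0,0.18,0,0,0,0],[0,0,0.36,0,0,0,0],[0,0,0.54,0,0,0,0],[0,0,0.72,0,0,0,0],[0,0,0.9,0,0,0,0],[0,0,0.98,0,0,0,0],[0,0,0.98,0,0,0,0],[0,0,0.98,0,0,0,0]]'
cat >> h.py <<'E'
def snap(n,name):
    from station import env, vision
    o=env.get_obs(); c=vision.calibration(n); p,d=vision.grab_frame(n)
    pickle.dump((p,d,c),open(name+".pkl","wb")); cv2.imwrite(f"pics/{name}.png",p[:,:,::-1])
    print("t",round(o['t'],2),"tcp",o['eef_pos'].round(4),"F",o['ft_force'].round(2),"j6",o['joints'][5].round(1)); return p,d,c
E
python3 -c "
from h import *
snap('wrist','w2')"
```

```text
t: 3.2
eef_pos: [0.4791, 0.0377, 0.244]
tcp_rot: [[-0.447, 0.895, 0.0], [0.895, 0.447, -0.0], [-0.0, 0.0, -1.0]]
ft_force: [-0.3, 0.4, 0.5]
grip_width: 0.0005
t: 4.2
eef_pos: [0.4794, 0.0385, 0.2439]
tcp_rot: [[-0.991, 0.133, 0.0], [0.133, 0.991, 0.0], [-0.0, 0.0, -1.0]]
ft_force: [0.2, 0.7, 0.5]
grip_width: 0.0003
t 4.2 tcp [0.4794 0.0385 0.2439] F [0.21 0.72 0.5 ] j6 -86.9
```

View pics/w2.png

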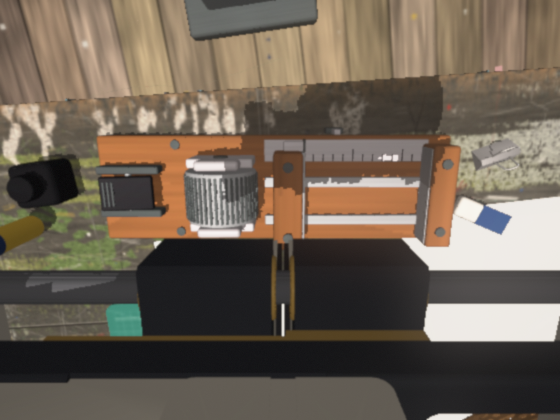

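```bash
python3 - <<'E'
from h import *
p,d,c=pickle.load(open("w2.pkl","rb"))
z=cv2.resize(p[122:182,260:380,::-1],None,fx=6,fy=6,interpolation=cv2.INTER_CUBIC); z=cv2.convertScaleAbs(z,alpha=1.8,beta=10)
cv2.imwrite("pics/w2z.png",z)
overlay(p,c,(.488,.0395,-np.radians(7.4)),(80,480,110,260),2,"pics/w2ov.png",my=47)
E
```

```text
(no output)
```

View pics/w2z.png

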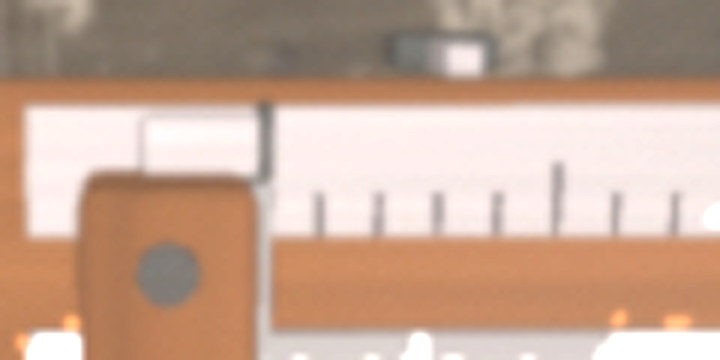

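View pics/w2ov.png

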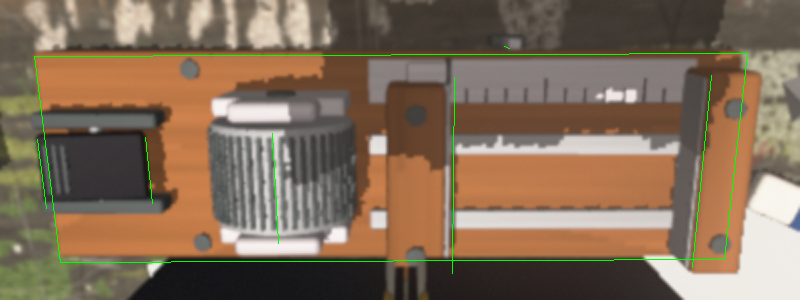

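```bash
python3 - <<'E'
from h import *
p,d,c=pickle.load(open("w2.pkl","rb"))
P=cloud(d,c); pose=(.488,.0395,-np.radians(7.4)); a=pose[2]
D=P-[pose[0],pose[1],0]; gx=D[...,0]*np.cos(a)+D[...,1]*np.sin(a); gy=-D[...,0]*np.sin(a)+D[...,1]*np.cos(a)
print("z");
for v in range(124,140): print(v,(P[v,322:346,2]*1000).round().astype(int))
print("gy 130",(gy[130,322:346]*1000).round(1))
for v in (139,142,145,148,151):print(v,(P[v,298:310,2]*1000).round().astype(int),(gy[v,298:310]*1000).round().astype(int))
for nm,u,v in [("fin",304.2,145),("markbright",337,131)]:
    q=ray(c,(u,v),.037); e=q[:2]-pose[:2]; print(nm,q,(1000*np.array([e@[np.cos(a),np.sin(a)],e@[-np.sin(a),np.cos(a)]])).round(1))
E
```

```text
z
124 [-1  1  1  1  1  1  0  0  0  0  0 -1  1  0  0  1 -1  1  1  0  1  0 -1 -1]
125 [ 2 -1  0 -1  0  1  0 -1  1  1  1  1  0  0  0  1  1  0  0  0  0  0 -1 -1]
126 [-1  2 -1  0  0  0  0  1  0  0  1 -1  1  1 -1  1  0  1  2  0  0  1  1 -1]
127 [ 0  1  0  5 10 10  9 10  9 11 10 11 11  9 10  9 10 11 10  1  1 -1 -2  0]
128 [ 1  1  5 14 17 17 16 17 17 19 16 16 17 17 18 18 17 18 15 19 18  0  1  1]
129 [ 1  0  8 17 17 16 18 19 18 18 23 31 36 38 36 37 37 36 18 17 18  0  0 -1]
130 [ 1  0  8 14 18 18 19 17 19 18 24 31 36 38 38 38 38 37 38 18 17  0  0  0]
131 [ 0  0  9 16 17 18 18 17 16 17 25 31 38 37 37 37 39 37 37 17 16  0  0  1]
132 [ 2 -1  6 15 17 17 18 16 18 17 24 31 37 37 39 39 37 38 37 16 18  0  1  2]
133 [ 0 -1  1  0 16 18 16 16 17 17 26 32 37 38 38 37 37 38 17 17 -1  2  2  0]
134 [ 1  0  1  1  0  2  1  1  0  1  0  0 37 38 38 38 37 38  0  0  1  0 -1  0]
135 [14 13 15 14 14 14 14 14 14 15 13 14 16 15 14 14 14 14 14 13 15 14 15 14]
136 [ 16 385  16  15  15  16  16  16  17  15  16  16  17  17  16  16  16  16
  15  17  15  16  16  17]
137 [17 17 16 17 16 15 15 16 15 17 17 17 17 16 16 16 14 15 17 16 16 17 17 17]
138 [16 17 16 17 17 17 17 16 16 17 16 17 18 16 17 17 15 17 16 16 16 16 15 16]
139 [19 18 20 18 17 18 18 19 19 18 18 19 20 18 18 19 19 19 20 19 19 19 20 19]
gy 130 [39.3 40.4 40.6 40.9 41.5 42.4 43.4 44.6 45.3 46.5 46.6 46.7 47.  47.7
 48.5 49.5 50.4 51.5 52.3 56.4 57.6 61.4 62.4 63.4]
139 [18 19 18 18 19 33 36 19 18 19 19 20] [14 14 16 17 17 18 18 21 22 23 24 24]
142 [31 34 31 31 32 38 37 37 20 20 20 18] [13 14 15 16 17 17 18 19 21 22 23 25]
145 [31 32 31 31 31 37 38 38 20 20 21 19] [13 14 15 16 17 18 18 19 22 23 23 25]
148 [32 33 32 32 31 37 38 39 21 19 21 21] [13 14 15 16 17 18 19 19 22 23 23 24]
151 [40 39 31 38 39 39 37 18 21 18 19 20] [13 14 15 16 17 18 19 21 22 23 24 25]
fin [0.44235766 0.06428145 0.037     ] [-48.5  18.7]
markbright [0.43348547 0.09666881 0.037     ] [-61.4  49.7]
```

Fin top is at u≈304 and the pointer top at u≈337. In the gauge's y that is about 18.5 and 49.7 mm, so the gap is about 31 mm. I'm going to the start of the first stroke.

```bash
python3 -m pendant '[[0,0,0,-0.002,-0.04,-0.03,0],[0,0,0,-0.002,-0.075,-0.07,0],[0,0,0,-0.002,-0.075,-0.11,0],[0,0,0,-0.002,-0.075,-0.14,0],[0,0,0,-0.002,-0.075,-0.145,0],[0,0,0,-0.002,-0.075,-0.145,0]]'
python3 -m pendant '[[0,0,0,0,0,-0.002,0],[0,0,0,0,0,-0.004,0],[0,0,0,0,0,-0.006,0],[0,0,0,0,0,-0.006,0]]'
```

```text
t: 5.0
eef_pos: [0.4781, -0.0358, 0.0993]
tcp_rot: [[-0.991, 0.131, 0.001], [0.131, 0.991, -0.0], [-0.001, 0.0, -1.0]]
ft_force: [0.6, -1.3, 0.2]
grip_width: 0.0003
t: 5.5
eef_pos: [0.4776, -0.0357, 0.0928]
tcp_rot: [[-0.991, 0.13, 0.0], [0.13, 0.991, 0.0], [-0.0, 0.0, -1.0]]
ft_force: [0.1, -0.1, -0.2]
grip_width: 0.0004
```

```bash
python3 -m pendant '[[0,0,0,0,0,-0.001,0],[0,0,0,0,0,-0.001,0]]'; python3 -m pendant '[[0,0,0,0,0,-0.001,0],[0,0,0,0,0,-0.001,0]]'; python3 -m pendant '[[0,0,0,0,0,-0.001,0],[0,0,0,0,0,-0.001,0]]'
```

```text
t: 5.75
eef_pos: [0.4777, -0.0359, 0.0921]
tcp_rot: [[-0.991, 0.13, 0.0], [0.13, 0.991, -0.0], [-0.0, -0.0, -1.0]]
ft_force: [-0.6, 0.2, 4.4]
grip_width: 0.0004
t: 6.0
eef_pos: [0.4778, -0.0363, 0.0917]
tcp_rot: [[-0.992, 0.13, 0.001], [0.13, 0.992, -0.001], [-0.001, -0.001, -1.0]]
ft_force: [-3.3, -1.9, 10.5]
grip_width: 0.0007
t: 6.25
eef_pos: [0.4778, -0.0368, 0.0913]
tcp_rot: [[-0.992, 0.13, 0.001], [0.13, 0.992, -0.002], [-0.001, -0.002, -1.0]]
ft_force: [-7.4, -4.2, 16.8]
grip_width: 0.0003
```

Contact is at TCP z≈0.0925, with a stiffness of about 6 N/mm. I back off to about 5 N and make the first stroke along the arc.

```bash
python3 -m pendant '[[0,0,0,0,0,0.0017,0],[0,0,0,0.0005,0.004,0.0028,0],[0,0,0,0.001,0.008,0.0035,0],[0,0,0,0.0016,0.012,0.0037,0],[0,0,0,0.0021,0.016,0.0037,0],[0,0,0,0.0026,0.02,0.0037,0],[0,0,0,0.0026,0.02,0.0037,0]]'
```

```text
t: 7.12
eef_pos: [0.4807, -0.0151, 0.0939]
tcp_rot: [[-0.991, 0.13, 0.001], [0.13, 0.991, 0.0], [-0.001, 0.001, -1.0]]
ft_force: [-0.7, 1.3, 7.9]
grip_width: 0.0005
```

```bash
python3 -m pendant '[[0,0,0,0.0005,0.004,-0.0004,0],[0,0,0,0.001,0.008,-0.0013,0],[0,0,0,0.0016,0.012,-0.0026,0],[0,0,0,0.0016,0.012,-0.0026,0]]'
python3 -m pendant '[[0,0,0,0,0,0.01,0],[0,0,0,-0.001,-0.01,0.015,0],[0,0,0,-0.001,-0.01,0.015,0]]'
python3 - <<'E'
from h import *
p,d,c=snap('wrist','w3')
cv2.imwrite("pics/w3z.png",cv2.convertScaleAbs(cv2.resize(p[60:260,240:480,::-1],None,fx=3,fy=3,interpolation=cv2.INTER_CUBIC),alpha=1.6))
E
```

```text
t: 7.62
eef_pos: [0.4821, -0.0032, 0.0907]
tcp_rot: [[-0.991, 0.13, 0.0], [0.13, 0.991, 0.001], [-0.0, 0.001, -1.0]]
ft_force: [0.9, 2.4, 2.0]
grip_width: 0.0003
t: 8.0
eef_pos: [0.481, -0.0147, 0.1063]
tcp_rot: [[-0.991, 0.132, 0.001], [0.132, 0.991, -0.0], [-0.001, -0.0, -1.0]]
ft_force: [-0.0, 0.5, 0.3]
grip_width: 0.0002
t 8.0 tcp [ 0.481  -0.0147  0.1063] F [-0.01  0.46  0.27] j6 -93.3
```

View pics/w3z.png

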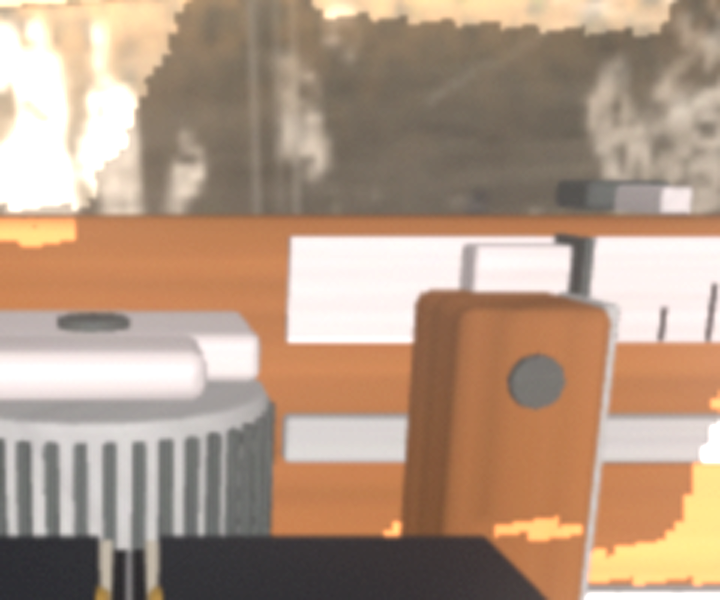

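```bash
cat >> h.py <<'E'
def meas(name):
    p,d,c=pickle.load(open(name+".pkl","rb"))
    P=cloud(d,c); pose=(.487,.039,-np.radians(7.4)); a=pose[2]
    D=P-[pose[0],pose[1],0]; gx=(D[...,0]*np.cos(a)+D[...,1]*np.sin(a))*1000; gy=(-D[...,0]*np.sin(a)+D[...,1]*np.cos(a))*1000; z=P[...,2]*1000
    m=(d>0)&(z>34)&(z<41)&(gx>-66)&(gx<-55)&(gy>20)&(gy<90)
    f=(d>0)&(z>34)&(z<41)&(gx>-54)&(gx<-43)&(gy>0)&(gy<95)
    r={}
    for n,k in (("mark",m),("fin",f)):
        y=gy[k]; lo,hi=np.percentile(y,[4,96]); r[n]=(lo+hi)/2; print(n,k.sum(),"gx",gx[k].mean().round(1),"gy",lo.round(1),hi.round(1),"mid",r[n].round(2))
    print("gap",(r["mark"]-r["fin"]).round(2))
E
python3 -c "
from h import *
meas('w2');meas('w3')"
```

```text
mark 39 gx -60.1 gy 47.5 53.0 mid 50.21
fin 31 gx -48.2 gy 18.1 20.1 mid 19.1
gap 31.11
mark 115 gx -60.0 gy 46.9 52.7 mid 49.82
fin 100 gx -48.0 gy 33.2 35.3 mid 34.26
gap 15.56
```

One stroke closed 15.6 mm, leaving a gap of 15.6. The second stroke is a little shorter, with a check before its end.

```bash
python3 -m pendant '[[0,0,0,-0.001,-0.01,0.002,0],[0,0,0,-0.003,-0.021,0,0],[0,0,0,-0.003,-0.021,-0.007,0],[0,0,0,-0.003,-0.021,-0.012,0],[0,0,0,-0.003,-0.021,-0.0135,0],[0,0,0,-0.003,-0.021,-0.0148,0],[0,0,0,-0.003,-0.021,-0.0148,0]]'
```

```text
t: 8.93
eef_pos: [0.4777, -0.0352, 0.092]
tcp_rot: [[-0.992, 0.129, -0.0], [0.129, 0.992, -0.001], [-0.0, -0.001, -1.0]]
ft_force: [-6.0, -3.2, 12.4]
grip_width: 0.0002
```

```bash
python3 -m pendant '[[0,0,0,0,0,0.001,0],[0,0,0,0.0005,0.004,0.002,0],[0,0,0,0.001,0.008,0.0026,0],[0,0,0,0.0016,0.012,0.0028,0],[0,0,0,0.0021,0.016,0.0028,0],[0,0,0,0.0026,0.02,0.0027,0],[0,0,0,0.0026,0.02,0.0027,0]]'
python3 - <<'E'
from h import *
snap('wrist','w4'); meas('w4')
E
```

```text
t: 9.8
eef_pos: [0.4805, -0.014, 0.0938]
tcp_rot: [[-0.992, 0.13, 0.0], [0.13, 0.992, 0.001], [-0.0, 0.001, -1.0]]
ft_force: [-1.1, 0.6, 5.0]
grip_width: 0.0004
t 9.8 tcp [ 0.4805 -0.014   0.0938] F [-1.14  0.63  5.03] j6 -93.4
mark 130 gx -59.9 gy 47.1 52.9 mid 49.99
fin 124 gx -48.1 gy 42.8 45.0 mid 43.9
gap 6.09
```

```bash
python3 -m pendant '[[0,0,0,0.0005,0.004,-0.0006,0],[0,0,0,0.001,0.008,-0.0016,0],[0,0,0,0.0014,0.011,-0.0027,0],[0,0,0,0.0014,0.011,-0.0027,0]]'
python3 - <<'E'
from h import *
snap('wrist','w5'); meas('w5')
E
```

```text
t: 10.35
eef_pos: [0.4819, -0.0033, 0.0908]
tcp_rot: [[-0.991, 0.13, 0.0], [0.13, 0.991, 0.0], [0.0, 0.0, -1.0]]
ft_force: [-0.3, 1.7, 1.4]
grip_width: 0.0007
t 10.35 tcp [ 0.4819 -0.0033  0.0908] F [-0.25  1.71  1.39] j6 -92.1
mark 135 gx -59.9 gy 47.0 52.7 mid 49.87
fin 121 gx -48.1 gy 48.4 50.6 mid 49.47
gap 0.4
```

Gap is 0.4 mm, right on target. I lift straight off and go above the lock.

```bash
python3 -m pendant '[[0,0,0,0,0,0.01,0],[0,0,0,0,0,0.04,0],[0,0,0,-0.006,-0.05,0.06,0],[0,0,0,-0.012,-0.09,0.06,0],[0,0,0,-0.017,-0.129,0.06,0],[0,0,0,-0.017,-0.129,0.06,0],[0,0,0,-0.017,-0.129,0.06,0]]'
python3 - <<'E'
from h import *
p,d,c=snap('wrist','w6'); meas('w6')
p,d,c=pickle.load(open('w2.pkl','rb')); P=cloud(d,c)
a=-np.radians(7.4); D=P-[.487,.039,0]; gx=(D[...,0]*np.cos(a)+D[...,1]*np.sin(a))*1000; gy=(-D[...,0]*np.sin(a)+D[...,1]*np.cos(a))*1000; z=P[...,2]*1000
for lo in range(-195,-120,5):
    k=(abs(gx)<12)&(gy>=lo)&(gy<lo+5)&(d>0); print(lo+2.5,np.median(z[k]).round(1),k.sum())
for lo in range(-45,45,4):
    k=(abs(gy+165)<10)&(gx>=lo)&(gx<lo+4)&(d>0); print("x",lo+2,np.median(z[k]).round(1),end=' ')
E
```

```text
t: 11.28
eef_pos: [0.4647, -0.1324, 0.1512]
tcp_rot: [[-0.991, 0.131, -0.0], [0.131, 0.991, 0.0], [0.0, 0.0, -1.0]]
ft_force: [0.2, 0.2, -0.4]
grip_width: 0.0004
t 11.28 tcp [ 0.4647 -0.1324  0.1512] F [ 0.2   0.2  -0.38] j6 -107.5Traceback (most recent call last):
  File "<stdin>", line 2, in <module>
  File "h.py", line 36, in meas
    y=gy[k]; lo,hi=np.percentile(y,[4,96]); r[n]=(lo+hi)/2; print(n,k.sum(),"gx",gx[k].mean().round(1),"gy",lo.round(1),hi.round(1),"mid",r[n].round(2))
                   ~~~~~~~~~~~~~^^^^^^^^^^
    return _quantile_unchecked(
        a, q, axis, out, overwrite_input, method, keepdims, weights)
    return _ureduce(a,
                    func=_quantile_ureduce_func,
    ...<5 lines>...
                    overwrite_input=overwrite_input,
                    method=method)
    r = func(a, **kwargs)
    result = _quantile(arr,
                       quantiles=q,
    ...<2 lines>...
                       out=out,
                       weights=wgt)
    slices_having_nans = np.isnan(arr[-1, ...])
                                  ~~~^^^^^^^^^
IndexError: index -1 is out of bounds for axis 0 with size 0
```

View pics/w6.png

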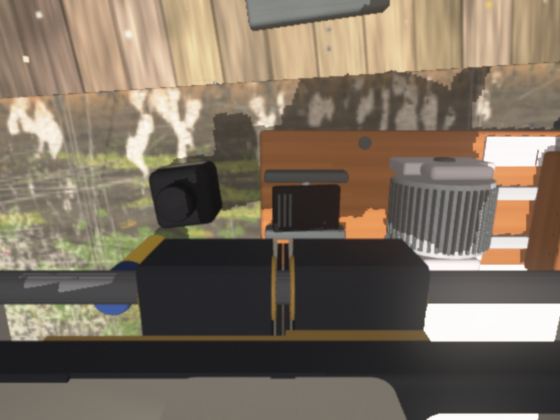

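```bash
python3 - <<'E'
from h import *
for nm in ('w2','w6'):
    p,d,c=pickle.load(open(nm+'.pkl','rb')); P=cloud(d,c)
    a=-np.radians(7.4); D=P-[.487,.039,0]; gx=(D[...,0]*np.cos(a)+D[...,1]*np.sin(a))*1000; gy=(-D[...,0]*np.sin(a)+D[...,1]*np.cos(a))*1000; z=P[...,2]*1000
    for lo in range(-195,-120,5):
        k=(gx<8)&(gx>-14)&(gy>=lo)&(gy<lo+5)&(d>0); print(lo+2.5,np.median(z[k]).round(1),end='; ')
    print()
    for lo in range(-45,45,4):
        k=(abs(gy+165)<10)&(gx>=lo)&(gx<lo+4)&(d>0); print("x",lo+2,np.median(z[k]).round(1),end=' ')
    print()
E
```

```text
-192.5 nan; -187.5 nan; -182.5 42.8; -177.5 44.1; -172.5 43.5; -167.5 42.7; -162.5 41.6; -157.5 40.9; -152.5 40.1; -147.5 39.4; -142.5 38.7; -137.5 37.5; -132.5 34.2; -127.5 16.6; -122.5 16.6; 
x -43 16.7 x -39 16.6 x -35 16.7 x -31 16.5 x -27 30.9 x -23 33.7 x -19 38.9 x -15 41.9 x -11 42.1 x -7 42.2 x -3 42.1 x 1 42.2 x 5 42.1 x 9 42.0 x 13 42.0 x 17 33.6 x 21 33.6 x 25 32.8 x 29 16.8 x 33 16.5 x 37 16.8 x 41 16.6 x 45 16.8 
-192.5 0.8; -187.5 16.3; -182.5 16.8; -177.5 45.0; -172.5 155.5; -167.5 42.9; -162.5 41.6; -157.5 40.8; -152.5 40.2; -147.5 39.3; -142.5 38.5; -137.5 37.8; -132.5 37.1; -127.5 16.7; -122.5 16.6; 
x -43 16.6 x -39 16.9 x -35 220.1 x -31 224.0 x -27 242.2 x -23 225.0 x -19 39.8 x -15 41.7 x -11 142.7 x -7 42.5 x -3 43.3 x 1 43.8 x 5 43.3 x 9 42.4 x 13 41.8 x 17 33.6 x 21 33.5 x 25 33.0 x 29 17.0 x 33 16.4 x 37 nan x 41 nan x 45 nan
  return _methods._mean(a, axis=axis, dtype=dtype,
  ret = ret.dtype.type(ret / rcount)
```

```bash
python3 -m pendant '[[0,0,0,0,0,-0.04,0],[0,0,0,0,0,-0.07,0],[0,0,0,0,0,-0.085,0],[0,0,0,0,0,-0.087,0],[0,0,0,0,0,-0.087,0]]'
python3 -m pendant '[[0,0,0,0,0,-0.002,0],[0,0,0,0,0,-0.004,0],[0,0,0,0,0,-0.006,0],[0,0,0,0,0,-0.0075,0],[0,0,0,0,0,-0.0075,0]]'
```

```text
t: 11.95
eef_pos: [0.4652, -0.1322, 0.0645]
tcp_rot: [[-0.992, 0.129, 0.001], [0.129, 0.992, -0.0], [-0.001, -0.0, -1.0]]
ft_force: [0.0, -0.0, 0.5]
grip_width: 0.0006
t: 12.58
eef_pos: [0.4651, -0.133, 0.0566]
tcp_rot: [[-0.991, 0.131, 0.001], [0.131, 0.991, -0.0], [-0.001, -0.0, -1.0]]
ft_force: [1.2, -2.2, 2.0]
grip_width: 0.0005
```

```bash
python3 -m pendant '[[0,0,0,0,0,-0.001,0],[0,0,0,0,0,-0.002,0],[0,0,0,0,0,-0.002,0]]'; python3 -m pendant '[[0,0,0,0,0,-0.001,0],[0,0,0,0,0,-0.001,0]]'
```

```text
t: 12.95
eef_pos: [0.4651, -0.1331, 0.0549]
tcp_rot: [[-0.991, 0.13, 0.001], [0.13, 0.991, -0.001], [-0.001, -0.0, -1.0]]
ft_force: [-0.8, -3.0, 6.4]
grip_width: 0.0002
t: 13.2
eef_pos: [0.4652, -0.1331, 0.0546]
tcp_rot: [[-0.991, 0.13, 0.001], [0.13, 0.991, -0.001], [-0.001, -0.001, -1.0]]
ft_force: [-3.3, -2.0, 14.2]
grip_width: 0.001
```

The force rose to 14 N at a hard stop with the tip near 38 mm, so the lock is down. I lift off and look.

```bash
python3 -m pendant '[[0,0,0,0,0,0.01,0],[0,0,0,0,0,0.06,0],[0,0,0,0,0,0.11,0],[0,0,0,0,0.05,0.15,0],[0,0,0,0.01,0.1,0.18,0],[0,0,0,0.01,0.13,0.19,0],[0,0,0,0.01,0.13,0.19,0],[0,0,0,0.01,0.13,0.19,0]]'
python3 - <<'E'
from h import *
p,d,c=snap('wrist','w7'); meas('w7')
P=cloud(d,c)
a=-np.radians(7.4); D=P-[.487,.039,0]; gx=(D[...,0]*np.cos(a)+D[...,1]*np.sin(a))*1000; gy=(-D[...,0]*np.sin(a)+D[...,1]*np.cos(a))*1000; z=P[...,2]*1000
yy=[];zz=[]
for lo in range(-185,-125,5):
    k=(gx<8)&(gx>-14)&(gy>=lo)&(gy<lo+5)&(d>0); print(lo+2.5,np.median(z[k]).round(1),end='; ')
k=(gx<8)&(gx>-14)&(gy>=-177)&(gy<-133)&(d>0);print("slope",np.polyfit(gy[k],z[k],1))
snap('top','t7')
cv2.imwrite("pics/t7.png",cv2.resize(pickle.load(open("t7.pkl","rb"))[0][150:310,130:400,::-1],None,fx=2.9,fy=2.9))
E
```

```text
t: 14.2
eef_pos: [0.4743, -0.003, 0.2428]
tcp_rot: [[-0.992, 0.13, -0.002], [0.13, 0.992, 0.0], [0.002, -0.0, -1.0]]
ft_force: [0.3, -0.2, -0.7]
grip_width: 0.0001
t 14.2 tcp [ 0.4743 -0.003   0.2428] F [ 0.32 -0.21 -0.71] j6 -92.1
mark 35 gx -59.8 gy 47.1 52.6 mid 49.84
fin 32 gx -47.9 gy 48.4 50.5 mid 49.47
gap 0.38
-182.5 36.0; -177.5 37.7; -172.5 38.4; -167.5 39.1; -162.5 39.6; -157.5 40.5; -152.5 41.2; -147.5 41.8; -142.5 42.9; -137.5 43.1; -132.5 39.7; -127.5 16.6; slope [-0.05668413 30.50034695]
t 14.25 tcp [ 0.4744 -0.0034  0.2427] F [-0.53 -0.12 -0.43] j6 -92.1
```

View pics/w7.png

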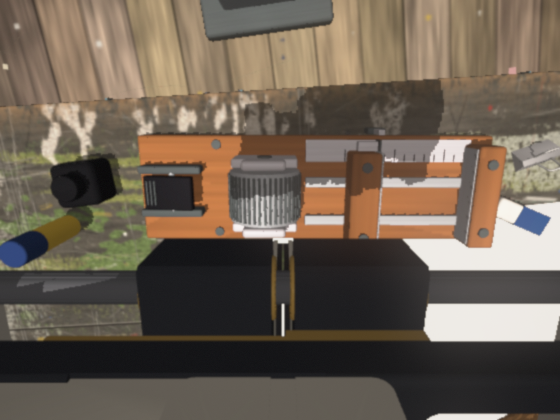

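View pics/t7.png

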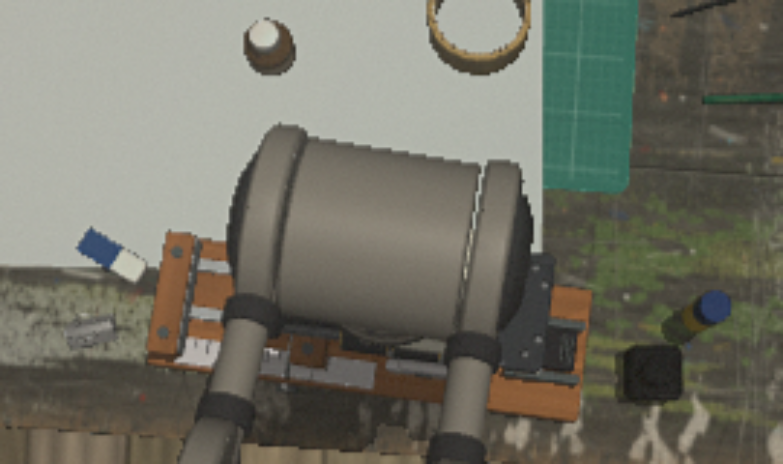

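The index stands 0.4 mm short of the mark. The rocker surface now tilts the opposite way: it rises about 0.14 rad toward the wheel, where before it fell about 0.16, which is the full 0.30 rad of travel. The bystanders look undisturbed and the hand is clear, so I'm handing in.

```bash
python3 -c "
from station import finish_job
print(finish_job())"
```

```text
the job is handed in; nothing more can be done
None
```

The gauge is set, the rocker lock is down, and the job is handed in at about 14.3 s of the 64 s. I rolled the wheel with the closed fingertips in two strokes over the crown, then pressed the raised end of the lock to its stop.

- **Setting:** the last wrist picture, taken with the hand clear, puts the index fin's middle 0.4 mm short of the gauge mark's middle (tolerance 3 mm). The gap was 31.1 mm at the start. The mark's measured position stayed within about 0.4 mm throughout.
- **Lock:** I pressed until the force rose to 14 N at a hard stop. Its tilt then measured about 0.30 rad from the open position, i.e. fully locked.
- **Surroundings:** the two ink bottles, glue stick, eraser, clip and tape roll looked undisturbed in the last pictures; I did not measure their positions. The hand ended well above the gauge, with only noise (under 1 N) on the wrist.
- **Checks that failed or disagreed:**
  - While I felt for contact, the press on the wheel briefly reached about 17 N, above the suggested 3 to 8 N; the second stroke also started at about 12 N.
  - One gap measurement failed because the fin was out of view above the lock.
  - A straight-line fit of the lock's tilt in the last picture came out wrong, so I used the height profile instead.

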